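# Stop the dryer and nest the snack-bowl covers

## Task

The washed covers of the reception's snack bowls are dry: first turn the dryer's timer back to its zero stop. Then stack all the covers on the round cork mat, keeping them upside down as they are, the largest at the bottom with its knob wholly on the mat and each smaller one cupped level inside the next larger. Do not knock over the gel bottle or the tub of wipes.

Things in the scene. Friction and masses are not known exactly. Their poses are not given: they have to be found in the camera images.
- cover1_mid (a point): Domed metal cover, 164 mm wide at the rim, upside down; may be absent. Stands on a black knob (56 mm wide, 16 high); rim 64 mm above the knob's underside, wall 4 mm, top 22 mm of it upright, pinchable from above; inner floor at 20 mm: a smaller cover inside stands on it, 20 mm higher. 0.1 to 0.21 kg. Point on the axis, 32 mm above the underside; z from knob to rim (up).
- cover2_mid (a point): Domed metal cover, 147 mm wide at the rim, upside down; may be absent. Stands on a black knob (56 mm wide, 16 high); rim 64 mm above the knob's underside, wall 4 mm, top 22 mm of it upright, pinchable from above; inner floor at 20 mm: a smaller cover inside stands on it, 20 mm higher. 0.1 to 0.21 kg. Point on the axis, 32 mm above the underside; z from knob to rim (up).
- cover3_mid (a point): Domed metal cover, 130 mm wide at the rim, upside down; may be absent. Stands on a black knob (56 mm wide, 16 high); rim 64 mm above the knob's underside, wall 4 mm, top 22 mm of it upright, pinchable from above; inner floor at 20 mm: a smaller cover inside stands on it, 20 mm higher. 0.1 to 0.21 kg. Point on the axis, 32 mm above the underside; z from knob to rim (up).
- cover4_mid (a point): Domed metal cover, 113 mm wide at the rim, upside down; may be absent. Stands on a black knob (56 mm wide, 16 high); rim 64 mm above the knob's underside, wall 4 mm, top 22 mm of it upright, pinchable from above; inner floor at 20 mm: a smaller cover inside stands on it, 20 mm higher. 0.1 to 0.21 kg. Point on the axis, 32 mm above the underside; z from knob to rim (up).
- cover5_mid (a point): Domed metal cover, 96 mm wide at the rim, upside down; may be absent. Stands on a black knob (56 mm wide, 16 high); rim 64 mm above the knob's underside, wall 4 mm, top 22 mm of it upright, pinchable from above; inner floor at 20 mm: a smaller cover inside stands on it, 20 mm higher. 0.1 to 0.21 kg. Point on the axis, 32 mm above the underside; z from knob to rim (up).
- mat_top (a point): Centre of the top face of a round cork mat, 160 mm in diameter, 4 mm thick, fixed to the desk.
- timer (a joint): Timer knob on top of a white air dryer (box 130 x 130 mm, 70 mm high). Radians: 0 is the zero stop, and it grows as the knob is turned clockwise seen from above, up to 4.3; so it goes back to zero anticlockwise seen from above. It stays where it is left (friction about 0.04 N m).
- timer_grip (a point): Where to grip the timer knob, on its upright axis: 107 mm above the desk, 7 mm below the top of its grip bar. The bar (42 mm long, 14 wide, 30 high above the knob's disc) lies along this point's x axis, which turns with the knob; its end with the white line (-x) meets the long black mark on the dryer at zero.
- gel: Clear gel bottle, 60 mm wide, 150 mm high, standing on the desk among the other things; not part of the job. Origin at the centre of its underside, z up.
- wipes: White tub of wipes with a blue cap, 90 mm wide, 160 mm high, standing on the desk among the other things; not part of the job. Origin at the centre of its underside, z up.
- stamp: Small wooden hand stamp, 26 mm wide, 45 mm high, standing on the desk among the other things; not part of the job. Origin at the centre of its underside, z up.
- notes: Yellow pad of notes, 38 x 38 x 12 mm, lying on the desk; not part of the job. Origin at the centre of its underside.
There are look-alikes about, which are no part of the job. Of the things shaped like the part that bears mat_top, the cork one is meant.

How it is judged:
On the way, in this order (a step that is already met when the one before it is completed fails the run):
1. the timer is back at its zero stop (value of joint timer below 0.1 rad), for 0.2 s.
2. all the covers are nested on the mat (value of joint timer below 0.1 rad and angle between each of cover1_mid, cover2_mid, cover3_mid, cover4_mid, cover5_mid's own z axis and vertical below 0.15 rad and horizontal distance between each of cover1_mid, cover2_mid, cover3_mid, cover4_mid, cover5_mid and mat_top below 0.055 m and z of cover2_mid in the frame of cover1_mid between 0.013 and 0.026 m and horizontal distance between each of cover2_mid, cover3_mid, cover4_mid, cover5_mid and cover1_mid below 0.03 m and z of cover3_mid in the frame of cover1_mid between 0.013 and 0.046 m and z of cover4_mid in the frame of cover1_mid between 0.013 and 0.066 m and z of cover5_mid in the frame of cover1_mid between 0.013 and 0.086 m and z of cover3_mid in the frame of cover2_mid between 0.013 and 0.026 m and horizontal distance between each of cover3_mid, cover4_mid, cover5_mid and cover2_mid below 0.03 m and z of cover4_mid in the frame of cover2_mid between 0.013 and 0.046 m and z of cover5_mid in the frame of cover2_mid between 0.013 and 0.066 m and z of cover4_mid in the frame of cover3_mid between 0.013 and 0.026 m and horizontal distance between each of cover4_mid, cover5_mid and cover3_mid below 0.03 m and z of cover5_mid in the frame of cover3_mid between 0.013 and 0.046 m and z of cover5_mid in the frame of cover4_mid between 0.013 and 0.026 m and horizontal distance between cover5_mid and cover4_mid below 0.03 m), for 0.2 s.
At the end, for the whole second after the job is handed in: Timer within 0.1 rad of its zero stop. All covers present upside down in one stack, within 55 mm of the mat's centre, 0.15 rad of level and 30 mm of each other's axis, largest at the bottom, each smaller one inside with its knob on the next larger one's floor (6 mm) (all of step 2); the robot touches nothing.
It fails at once if a cover is lifted off while the dryer's timer is not yet at zero (value of joint timer above 0.15 rad and height (world z) of any of cover1_mid, cover2_mid, cover3_mid, cover4_mid, cover5_mid above 0.09 m).
It fails at once if the gel bottle or the tub is knocked over (angle between any of gel, wipes's own z axis and vertical above 0.6 rad).
Of cover1, cover2, cover3, cover4, cover5 only 4 to 5 are there at a start; the rules pass over those that are not, and their reading is None.
At some moment in a run one of cover1, cover2, cover3, cover4, cover5 may be knocked a few centimetres aside while the robot is not near it.
It also fails if it takes over 200 s, if anything falls off the work surface, if the arm or the gripper's body presses on something with over 40 N, if the wrist force passes 120 N, or if a joint passes its speed limit or range.

## Robot

A 6-joint arm with a two-finger parallel gripper is mounted at the origin on the work surface. World frame = base frame: x ahead of the robot, y to its left, z up, the work surface at z = 0. Lengths are in m, angles in rad, forces in N, time in s.
With the tool pointing down it reaches from about 0.375 to 0.9 m from the base axis. Payload 3.1 kg.
Tool frame: the origin (TCP) lies between the finger pads; the fingertips stand 17 mm ahead of it and the grasp point (between the pads) lies 2 mm behind it; z points along the fingers, y is the line along which they close (so a half turn about z gives the same grasp; the last joint's range is limited). The gripper opens to 85 mm and grips with 20 to 120 N. Pads are 22 mm wide; open, the fingers measure 114 mm over their backs; the gripper's body (76 mm by 85 mm) begins 54 mm behind the grasp point. The pads swing forward as they close: fully open they stand 13 mm farther back than shut.
Start: joints at [-1.442, 0.527, 1.433, -0, 1.181, -0.178], TCP at [0.189, -0.596, 0.248] pointing down, gripper open.
Joint ranges: [-3.08, 3.08], [-0.75, 2.2], [0.22, 2.44], [-1.43, 4.57], [0, 2.65], [-2.85, 2.85]. Speed limits (rad/s): [2.79, 2.79, 3.14, 3.14, 3.14, 3.14].

## Interface

Orientations are given as a unit quaternion [x, y, z, w].
In Python, from station import sense, vision, order gives the robot as it stands.
- The arm moves only by the shell command python3 -m crank 'ROWS' [OPENING] [FORCE]. ROWS is JSON, a list of rows, each an object with "dp": the shift along the world's x, y, z in units of 30 mm (1.0 is 30 mm), a list of three; "angular": the turn, a rotation vector about the world's x, y, z in degrees, a list of three. In form: [{"dp": [dx, dy, dz], "angular": [ax, ay, az]}, ...]. A call has 1 to 20 rows; each row shifts and turns the commanded pose from where the row before left it; what a row does not reach is not made up. A row lasts 1/10 s, in which the tool goes at most 50 mm and 8.59 degrees, less where a joint would pass 70% of its speed; a pose out of reach is approached as far as the arm can. A call is refused whole if a number of a shift passes 1 or a number of a turn 8.59, either way. A call with a gripper value outside its range is refused whole. OPENING is the closure, from 0 (fully open) to 1 (shut), set as the call begins (- or left out, the last holds). The fingers move at their own pace and stop on an object; FORCE is the grip in N (left out, the last holds). Time passes only in rows, so rows that do not move let the fingers close. It gives the time, the measured TCP pose, the force, the opening and the grip force at its end, in the units of the state.
- sense(): the state, without advancing time (a new reading comes with each control period).
- vision.snapshot(name): name is "scene" or "top" or "wrist"; returns a dict with "image" (480x640x3 uint8, blue, green, red), "range_z" (480x640 float32, m along the optical axis (not along the pixel's ray), 0 where there is no reading), "mtx" (3x3 intrinsics, pixels), "pose" (4x4, takes a point from camera to world coordinates); the wrist camera has in their place "mount" (4x4, takes a point from camera to tool coordinates, whose origin is the TCP and whose axes are the flange's). Camera axes: x right, y down, z forward; pixel columns grow to the right and rows downward; lengths in m; the calibration is good to about 2 mm. A picture is of the moment at which its call begins: read the wrist's pose just before it.
- order.sign_off(): hands the job in; it is judged then, once.
The state is a dict: "t": time; "q": joint angles; "qd": joint speeds; "tau": joint torques, N m; "tcp_pos": TCP position; "tool_rot": TCP orientation; "force": force on the tool from outside, world axes, zero at the start; "ft_torque": the same for the moment, N m; "finger_gap": opening from 0.0 (shut) to 1.0 (fully open); "gripper_force": force on a finger pad.
Only numpy, scipy, OpenCV 4.12 (cv2) and the standard library are available. Lean on these libraries where they do the work, as an engineer would, in place of code of your own. Each camera call takes 0.05 s, during which the arm holds its last target. There are 200 camera calls.

## Working session

There is one attempt and no reset: what is moved stays moved. The work goes in short steps, Python scripts to look and compute and a shell command to move; the robot and the scene stay as the last step left them, time stands still between calls to the robot, and variables do not carry over. Pictures are saved under pics/ and viewed, at most 14 in all, crops included, and the job is handed in when it is done.

```bash
mkdir -p pics; ls; python3 - <<'E'
from station import sense, vision
import cv2,numpy as np
s=sense();print(s['t'],s['tcp_pos'],s['tool_rot'],s['finger_gap'])
for n in ['scene','top']:
    v=vision.snapshot(n);cv2.imwrite(f'pics/{n}0.png',v['image']);np.savez(f'{n}0.npz',**v)
    print(n,v['mtx'].tolist(),np.round(v['pose'],3).tolist(),(v['range_z']>0).mean())
E
```

```text
pics
0.0 [ 0.18929419 -0.59493486  0.24733027] [ 9.88182117e-01  1.53280537e-01  3.11866031e-05 -1.08635379e-03] 1.0007326232666038
scene [[458.10044166904464, 0.0, 331.965704981479], [0.0, 458.10044166904464, 239.23234064303506], [0.0, 0.0, 1.0]] [[0.821, 0.423, -0.384, 0.865], [0.571, -0.609, 0.55, -0.499], [-0.001, -0.671, -0.742, 0.814], [0.0, 0.0, 0.0, 1.0]] 0.9960579427083334
top [[545.4289525881735, 0.0, 313.12181763446335], [0.0, 545.4289525881735, 238.24905961468195], [0.0, 0.0, 1.0]] [[-0.013, -0.977, 0.211, 0.219], [-1.0, 0.013, -0.003, 0.058], [0.001, -0.211, -0.978, 1.369], [0.0, 0.0, 0.0, 1.0]] 0.9958203125
```

View pics/top0.png

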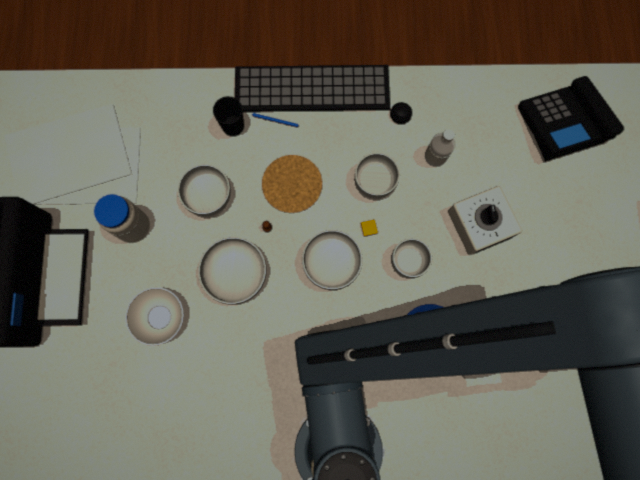

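View pics/scene0.png

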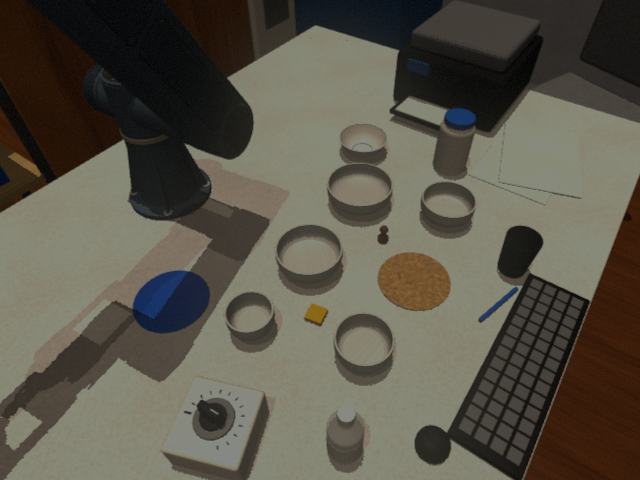

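Top view: five rimmed metal covers at (234,271), (332,260), (205,190), (377,177) and (411,259). The white thing at (157,315) has a flared wall and a pale inner floor, so it looks like a plain bowl. There are two mats: cork at (292,184), which is the one meant, and blue at (430,312), mostly hidden under the arm. The dryer and its timer are at (487,215), the gel bottle at (440,148), the wipes at (118,215). Next I measure these and enlarge the ambiguous ones.

```bash
cat > h.py <<'E'
import numpy as np,cv2
from station import sense, vision
from scipy.optimize import least_squares
from scipy.spatial.transform import Rotation as R
def cloud(v,T):
    r=v['range_z'];K=v['mtx'];u,w=np.meshgrid(np.arange(640),np.arange(480))
    P=np.stack([(u-K[0,2])/K[0,0]*r,(w-K[1,2])/K[1,1]*r,r],-1)
    W=P@T[:3,:3].T+T[:3,3]; W[r<=0]=np.nan
    return W
def ray(v,T,uv,z):
    d=T[:3,:3]@np.linalg.solve(v['mtx'],[uv[0],uv[1],1.]);o=T[:3,3]
    return o+d*(z-o[2])/d[2]
def circ(p):
    f=lambda q:np.hypot(p[:,0]-q[0],p[:,1]-q[1])-q[2]
    return least_squares(f,[*p.mean(0)[:2],.06],loss='soft_l1',f_scale=.002).x
def covers(v,T,lo=.05,hi=.075,verbose=True):
    W=cloud(v,T);z=np.nan_to_num(W[...,2])
    m=((z>lo)&(z<hi)).astype(np.uint8)
    n,l,s,c=cv2.connectedComponentsWithStats(m,connectivity=8)
    out=[]
    for i in range(1,n):
        if s[i,4]<60: continue
        p=W[l==i]; top=np.percentile(p[:,2],95); q=circ(p)
        # outer rim edge: max radius
        rad=np.percentile(np.hypot(p[:,0]-q[0],p[:,1]-q[1]),90)
        out.append((q,rad,top,s[i]))
        if verbose: print(np.round(q,4),'rad90 %.4f top %.4f'%(rad,top),s[i].tolist())
    return out
E
python3 - <<'E'
from h import *
for n in ['top','scene']:
    v=dict(np.load(n+'0.npz'));T=v['pose'];print(n);covers(v,T)
    h=cv2.cvtColor(v['image'],cv2.COLOR_BGR2HSV);W=cloud(v,T)
    m=cv2.inRange(h,(8,110,80),(22,255,255))
    k,l,s,c=cv2.connectedComponentsWithStats(m)
    for i in range(1,k):
        if s[i,4]>150:
            ct=max(cv2.findContours((l==i).astype('uint8'),0,1)[0],key=cv2.contourArea)[:,0]
            pts=np.array([ray(v,T,q,.004) for q in ct]);print('cork?',s[i],np.round(circ(pts),4),'z',np.nanmedian(W[l==i][:,2]))
    z=np.nan_to_num(W[...,2])
    for lo,hi,nm in [(.064,.074,'box'),(.1,.13,'bar/hi'),(.135,.18,'tall')]:
        k,l,s,c=cv2.connectedComponentsWithStats(((z>lo)&(z<hi)).astype('uint8'))
        for i in range(1,k):
            if s[i,4]>25:
                p=W[l==i];print(nm,s[i].tolist(),np.round(p.mean(0),3),'max z',p[:,2].max().round(3))
a=np.load('top0.npz')['image'];b=np.load('scene0.npz')['image']
c=lambda im,x,y,w,h,f:cv2.resize(im[y:y+h,x:x+w],None,fx=f,fy=f,interpolation=cv2.INTER_CUBIC)
x=c(a,445,180,80,75,5);y=c(b,160,370,110,103,3.64)[:375,:400]
z=c(a,120,150,160,200,2.5)[:,:400]
x2=c(b,320,110,160,120,2.5)
im=np.zeros((600,800,3),'uint8')
im[:300,:320]=c(a,445,180,80,75,4);im[:300,400:720]=c(b,162,375,105,98,3.06)[:300,:320]
im[300:,:400]=c(a,120,230,160,120,2.5);im[300:,400:]=x2
cv2.imwrite('pics/crop1.png',im)
E
```

```text
top
[ 0.8356 -0.5853  0.0906] rad90 0.1165 top 0.0719 [539, 76, 71, 81, 2124]
[0.8257 0.2637 0.0307] rad90 0.0327 top 0.0740 [217, 102, 24, 17, 138]
[0.8254 0.2634 0.035 ] rad90 0.0364 top 0.0740 [218, 115, 26, 16, 90]
[ 0.7316 -0.2743  0.03  ] rad90 0.0313 top 0.0732 [428, 145, 23, 17, 98]
[ 0.6633 -0.1098  0.0542] rad90 0.0560 top 0.0668 [355, 153, 45, 44, 351]
[0.6295 0.3243 0.0627] rad90 0.0646 top 0.0676 [178, 164, 53, 52, 423]
[ 0.545  -0.3757  0.0573] rad90 0.0751 top 0.0736 [452, 186, 70, 66, 2295]
[0.4346 9.3981 8.6784] rad90 8.6802 top 0.0740 [23, 208, 24, 139, 730]
[0.5522 0.5169 0.0453] rad90 0.0462 top 0.0741 [115, 208, 30, 32, 143]
[0.4477 0.0077 0.071 ] rad90 0.0728 top 0.0675 [303, 230, 60, 60, 393]
[0.4246 0.2496 0.0794] rad90 0.0812 top 0.0675 [199, 237, 68, 68, 475]
[ 0.4492 -0.1867  0.0457] rad90 0.0473 top 0.0672 [392, 239, 41, 39, 286]
cork? [ 262  155   60   58 2708] [0.6617 0.1073 0.0773] z 0.003847174722781954
box [551, 79, 56, 76, 717] [ 0.79  -0.634  0.068] max z 0.074
box [217, 102, 24, 16, 55] [0.848 0.271 0.07 ] max z 0.074
box [430, 148, 19, 12, 38] [ 0
[... 4120 characters left out ...]
ax z 0.13
bar/hi [127, 150, 66, 34, 681] [ 0.041 -0.025  0.115] max z 0.13
bar/hi [506, 226, 12, 19, 46] [0.796 0.257 0.102] max z 0.104
bar/hi [512, 227, 31, 26, 100] [0.843 0.258 0.101] max z 0.105
bar/hi [196, 400, 27, 22, 308] [ 0.55  -0.379  0.113] max z 0.119
bar/hi [328, 412, 35, 33, 635] [ 0.737 -0.283  0.11 ] max z 0.13
tall [164, 0, 28, 9, 142] [-0.625  0.63   0.148] max z 0.172
tall [0, 32, 80, 32, 994] [-0.675  0.13   0.157] max z 0.18
tall [396, 35, 147, 60, 3131] [0.463 0.769 0.162] max z 0.18
tall [441, 108, 34, 28, 731] [0.557 0.502 0.155] max z 0.165
tall [126, 139, 60, 31, 922] [ 0.042 -0.028  0.157] max z 0.18
tall [336, 404, 19, 22, 339] [ 0.733 -0.277  0.15 ] max z 0.154
```

View pics/crop1.png

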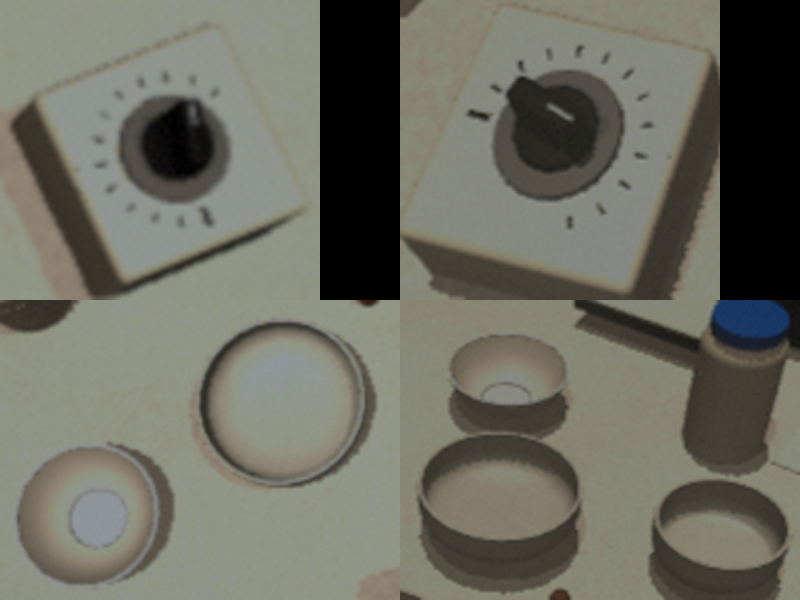

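The crop settles the look-alikes. The white item at bottom left flares out and has a pale floor, so it is a bowl and no part of the job. The other five have upright rims with mid-wall radii of 79.5/71/62.7/54.2/45.7 mm, so all five covers are present, with rims at about 66 mm in both views. The timer's long mark is at crop (207,215) and the white-line end at (193,110), so it is about 215° from zero. I move over the knob now.

```bash
python3 -m crank '[{"dp":[1,0.6,0],"angular":[0,0,-2.3]},{"dp":[1,0.6,0],"angular":[0,0,-2.3]},{"dp":[1,0.6,0],"angular":[0,0,-2.3]},{"dp":[1,0.6,0],"angular":[0,0,-2.3]},{"dp":[1,0.6,0],"angular":[0,0,-2.3]},{"dp":[1,0.6,0],"angular":[0,0,-2.3]},{"dp":[1,0.6,0],"angular":[0,0,-2.3]},{"dp":[1,0.6,0],"angular":[0,0,-2.3]},{"dp":[1,0.6,0],"angular":[0,0,-2.3]},{"dp":[1,0.6,0],"angular":[0,0,-2.3]},{"dp":[1,0.6,0],"angular":[0,0,-2.3]},{"dp":[0.9,0.6,0],"angular":[0,0,-2.3]},{"dp":[0,0,0],"angular":[0,0,0]},{"dp":[0,0,0],"angular":[0,0,0]}]' 0
python3 - <<'E'
from h import *
s=sense();print(s['q'],s['tcp_pos'])
T=np.eye(4);T[:3,:3]=R.from_quat(s['tool_rot']).as_matrix();T[:3,3]=s['tcp_pos']
v=vision.snapshot('wrist');cv2.imwrite('pics/w1.png',v['image']);print(np.round(v['mount'],3).tolist())
W=cloud(v,T@v['mount']);z=np.nan_to_num(W[...,2])
print('tool x ang',np.degrees(np.arctan2(T[1,0],T[0,0])))
n,l,st,c=cv2.connectedComponentsWithStats(((z>.1)&(z<.125)).astype('uint8'))
for i in range(1,n):
    if st[i,4]>150:
        p=W[l==i];r=cv2.minAreaRect((p[:,:2]*1000).astype('float32'));print(st[i],p.mean(0),p[:,2].max(),r)
E
```

```text
t: 1.5
tcp_pos: [0.5466, -0.3788, 0.2476]
tool_rot: [0.996, -0.086, -0.001, -0.0]
force: [-0.7, 0.3, -0.4]
finger_gap: 1.003
gripper_force: 0.0
[-7.73508633e-01  5.84112698e-01  1.32430151e+00 -5.68125506e-04
  1.23452411e+00  9.69209867e-01] [ 0.54655658 -0.37877763  0.2476054 ]
[[-0.0, -0.952, -0.306, 0.079], [1.0, -0.0, -0.0, 0.0], [0.0, -0.306, 0.952, -0.125], [0.0, 0.0, 0.0, 1.0]]
tool x ang -9.839640369290846
[ 295  194   34   62 1248] [ 0.54947452 -0.37809059  0.11274614] 0.11582484146956895 ((547.6327514648438, -377.7618713378906), (41.68154525756836, 14.116707801818848), 6.234190940856934)
```

View pics/w1.png

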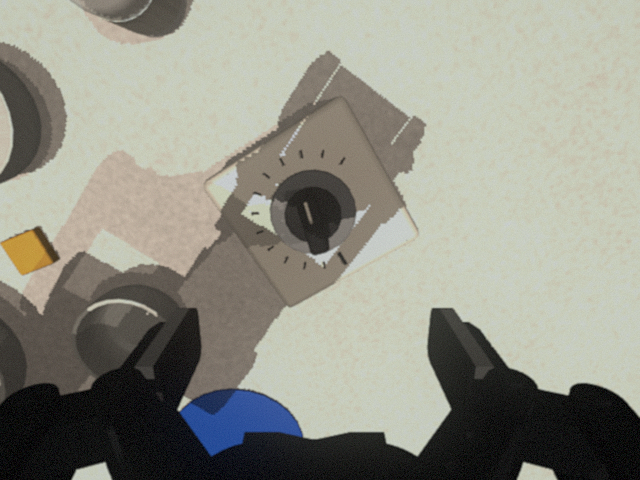

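The wrist view shows the knob's bar at (313,215). It measures 41.7 x 14.1 mm, top at z 0.116 (114 mm expected), at +6.2°, with the white end away from the mark at (340,258). I descend, grip it and turn it anticlockwise.

```bash
python3 -m crank '[{"dp":[0.03,0.03,-0.6],"angular":[0,0,8]},{"dp":[0,0,-1],"angular":[0,0,8]},{"dp":[0,0,-1],"angular":[0,0,0]},{"dp":[0,0,-1],"angular":[0,0,0]},{"dp":[0,0,-0.7],"angular":[0,0,0]},{"dp":[0,0,-0.35],"angular":[0,0,0]},{"dp":[0,0,0],"angular":[0,0,0]},{"dp":[0,0,0],"angular":[0,0,0]}]' 0
python3 -m crank '[{"dp":[0,0,0],"angular":[0,0,0]},{"dp":[0,0,0],"angular":[0,0,0]},{"dp":[0,0,0],"angular":[0,0,0]},{"dp":[0,0,0],"angular":[0,0,0]},{"dp":[0,0,0],"angular":[0,0,0]},{"dp":[0,0,0],"angular":[0,0,0]},{"dp":[0,0,0],"angular":[0,0,0]},{"dp":[0,0,0],"angular":[0,0,0]}]' 1 30
```

```text
t: 2.35
tcp_pos: [0.5473, -0.3797, 0.1096]
tool_rot: [0.999, 0.052, 0.0, 0.001]
force: [0.2, 0.0, 0.3]
finger_gap: 1.0
gripper_force: 0.0
t: 3.15
tcp_pos: [0.5473, -0.378, 0.1093]
tool_rot: [0.999, 0.053, 0.0, -0.0]
force: [-0.7, 3.8, 5.8]
finger_gap: 0.155
gripper_force: 33.5
```

```bash
python3 -m crank '[{"dp":[0,0,0],"angular":[0,0,8.5]},{"dp":[0,0,0],"angular":[0,0,8.5]},{"dp":[0,0,0],"angular":[0,0,8.5]},{"dp":[0,0,0],"angular":[0,0,8.5]},{"dp":[0,0,0],"angular":[0,0,8.5]},{"dp":[0,0,0],"angular":[0,0,8.5]},{"dp":[0,0,0],"angular":[0,0,8.5]},{"dp":[0,0,0],"angular":[0,0,8.5]},{"dp":[0,0,0],"angular":[0,0,8.5]},{"dp":[0,0,0],"angular":[0,0,8.5]},{"dp":[0,0,0],"angular":[0,0,8.5]},{"dp":[0,0,0],"angular":[0,0,8.5]},{"dp":[0,0,0],"angular":[0,0,8.5]},{"dp":[0,0,0],"angular":[0,0,8.5]},{"dp":[0,0,0],"angular":[0,0,8.5]},{"dp":[0,0,0],"angular":[0,0,8.5]},{"dp":[0,0,0],"angular":[0,0,8.5]},{"dp":[0,0,0],"angular":[0,0,8.5]},{"dp":[0,0,0],"angular":[0,0,8.5]},{"dp":[0,0,0],"angular":[0,0,8.5]}]'
cat > st.py <<'E'
from h import *
s=sense();M=R.from_quat(s['tool_rot']).as_matrix()
print('xang %.1f q1 %.3f q6 %.3f'%(np.degrees(np.arctan2(M[1,0],M[0,0])),s['q'][0],s['q'][5]),'f',np.round(s['force'],1),'m',np.round(s['ft_torque'],2),'tilt',np.round(M[:2,2],3))
E
python3 st.py
```

```text
t: 5.15
tcp_pos: [0.547, -0.3779, 0.1093]
tool_rot: [0.032, 0.999, 0.001, -0.0]
force: [-1.4, 3.3, 6.3]
finger_gap: 0.155
gripper_force: 33.6
xang 176.4 q1 -0.773 q6 -2.280 f [-1.4  3.3  6.3] m [ 0.69  0.16 -0.03] tilt [-0.001  0.002]
```

```bash
python3 -m crank '[{"dp":[0,0,0],"angular":[0,0,7]},{"dp":[0,0,0],"angular":[0,0,7]},{"dp":[0,0,0],"angular":[0,0,6]},{"dp":[0,0,0],"angular":[0,0,3]},{"dp":[0,0,0],"angular":[0,0,0]}]';python3 st.py
```

```text
t: 5.65
tcp_pos: [0.547, -0.3779, 0.1093]
tool_rot: [-0.166, 0.986, 0.001, -0.0]
force: [-1.2, 2.8, 5.7]
finger_gap: 0.159
gripper_force: 33.6
xang -160.9 q1 -0.773 q6 -2.677 f [-1.2  2.8  5.7] m [0.63 0.19 0.06] tilt [-0.001  0.001]
```

```bash
python3 -m crank '[{"dp":[0,0,0],"angular":[0,0,2]},{"dp":[0,0,0],"angular":[0,0,2]},{"dp":[0,0,0],"angular":[0,0,0]}]';python3 st.py
```

```text
t: 5.95
tcp_pos: [0.547, -0.378, 0.1093]
tool_rot: [-0.198, 0.98, 0.001, 0.0]
force: [-1.1, 3.0, 6.8]
finger_gap: 0.154
gripper_force: 36.7
xang -157.1 q1 -0.773 q6 -2.744 f [-1.1  3.   6.8] m [ 0.6   0.28 -0.77] tilt [-0.     0.002]
```

The moment has jumped to -0.77 N m, so the knob is on the stop. I release, rise and check.

```bash
python3 -m crank '[{"dp":[0,0,0],"angular":[0,0,0]},{"dp":[0,0,0],"angular":[0,0,0]},{"dp":[0,0,0],"angular":[0,0,0]},{"dp":[0,0,0],"angular":[0,0,0]}]' 0 >/dev/null
python3 -m crank '[{"dp":[0,0,1],"angular":[0,0,0]},{"dp":[0,0,1],"angular":[0,0,0]},{"dp":[0,0,1],"angular":[0,0,-8]},{"dp":[0,0,1],"angular":[0,0,-8]},{"dp":[0,0,1],"angular":[0,0,-8]},{"dp":[0,0,1],"angular":[0,0,-8]},{"dp":[0,0,0],"angular":[0,0,0]}]'
python3 - <<'E'
from h import *
s=sense()
T=np.eye(4);T[:3,:3]=R.from_quat(s['tool_rot']).as_matrix();T[:3,3]=s['tcp_pos']
v=vision.snapshot('wrist')
W=cloud(v,T@v['mount']);z=np.nan_to_num(W[...,2])
n,l,st,c=cv2.connectedComponentsWithStats(((z>.1)&(z<.125)).astype('uint8'))
for i in range(1,n):
    if st[i,4]>150:
        p=W[l==i];r=cv2.minAreaRect((p[:,:2]*1000).astype('float32'));print(st[i],r)
        x,y=c[i].astype(int);im=v['image'][max(0,y-100):y+120,max(0,x-130):x+130];cv2.imwrite('pics/w2.png',cv2.resize(im,None,fx=2,fy=2))
v=vision.snapshot('top');covers(v,v['pose'])
E
```

```text
t: 7.05
tcp_pos: [0.5493, -0.3807, 0.2943]
tool_rot: [0.079, 0.997, -0.004, 0.004]
force: [0.7, -0.8, 0.5]
finger_gap: 1.003
gripper_force: 0.0
[299 179  38  52 950] ((547.2839965820312, -378.5267028808594), (41.76338195800781, 14.339536666870117), 20.995027542114258)
[428 365  15  28 153] ((736.7269897460938, -296.2349853515625), (31.803070068359375, 6.951630592346191), 16.616350173950195)
[ 0.8963 -0.6617  0.0202] rad90 0.0302 top 0.0743 [573, 76, 29, 23, 349]
[0.8253 0.2636 0.0308] rad90 0.0329 top 0.0738 [217, 102, 24, 17, 135]
[0.8249 0.2631 0.0347] rad90 0.0360 top 0.0735 [218, 116, 26, 15, 83]
[ 0.7315 -0.2738  0.0297] rad90 0.0310 top 0.0741 [428, 143, 23, 18, 109]
[ 0.6633 -0.11    0.0542] rad90 0.0561 top 0.0670 [355, 153, 43, 42, 224]
[0.6295 0.3243 0.0627] rad90 0.0644 top 0.0680 [178, 164, 53, 52, 427]
[ 0.5964 -0.3632  0.0219] rad90 0.0383 top 0.0738 [465, 187, 34, 27, 382]
[ 0.4179 15.1625 14.4426] rad90 14.4443 top 0.0739 [23, 208, 23, 139, 727]
[0.5524 0.5172 0.0455] rad90 0.0465 top 0.0736 [117, 208, 28, 32, 142]
[0.4478 0.0074 0.0711] rad90 0.0729 top 0.0681 [303, 230, 42, 51, 173]
[0.4246 0.2496 0.0794] rad90 0.0812 top 0.0675 [199, 237, 68, 68, 468]
[ 0.4378 -0.1086  0.3843] rad90 0.3887 top 0.0735 [336, 422, 31, 10, 74]
```

View pics/w2.png

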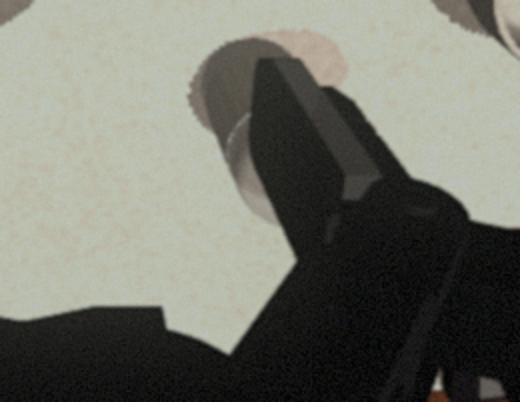

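That crop landed on the gel bottle (finger in front of it) instead of the knob. I retake it on the knob, whose bar now lies at 21°.

```bash
python3 - <<'E'
from h import *
v=vision.snapshot('wrist');im=v['image'][100:310,180:460];cv2.imwrite('pics/w3.png',cv2.resize(im,None,fx=2.5,fy=2.5,interpolation=2))
E
```

```text
(no output)
```

View pics/w3.png

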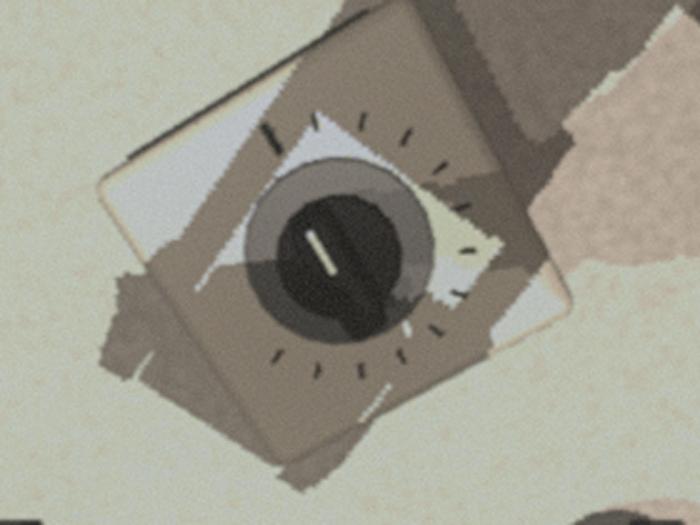

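The white line now meets the long mark at (272,138), so the timer is at zero. Cover 1 is next: pinch its far (+x) wall with the fingers closing along x, and carry it without turning.

```bash
cat > see.py <<'E'
# measure covers from the wrist and give the moves of the +x-wall pinch
from h import *
import sys
s=sense();T=np.eye(4);T[:3,:3]=R.from_quat(s['tool_rot']).as_matrix();T[:3,3]=s['tcp_pos']
print('tcp',np.round(s['tcp_pos'],4),'t',s['t'])
if 'w' in sys.argv[1]: 
    v=vision.snapshot('wrist');print('wrist');covers(v,T@v['mount'])
for k,n in (('t','top'),('s','scene')):
    if k in sys.argv[1]: v=vision.snapshot(n);print(n);[print(np.round(q,4),'rad %.4f top %.4f'%(r,t)) for q,r,t,st in covers(v,v['pose'],.05,.2 if 'h' in sys.argv[1] else .075,False) if .04<q[2]<.085]
E
python3 -m crank '[{"dp":[-0.08,1,0],"angular":[0,0,-8]},{"dp":[-0.08,1,0],"angular":[0,0,-8]},{"dp":[-0.08,1,0],"angular":[0,0,-8]},{"dp":[-0.08,1,0],"angular":[0,0,-8]},{"dp":[-0.08,1,0],"angular":[0,0,-8]},{"dp":[-0.08,1,0],"angular":[0,0,-8]},{"dp":[-0.08,1,0],"angular":[0,0,-8]},{"dp":[-0.08,1,0],"angular":[0,0,-8]},{"dp":[-0.08,1,0],"angular":[0,0,-8]},{"dp":[-0.08,1,0],"angular":[0,0,-8]},{"dp":[-0.08,1,0],"angular":[0,0,0]},{"dp":[-0.08,1,0],"angular":[0,0,0]},{"dp":[-0.08,1,0],"angular":[0,0,0]},{"dp":[-0.08,1,0],"angular":[0,0,0]},{"dp":[-0.08,1,0],"angular":[0,0,0]},{"dp":[-0.08,1,0],"angular":[0,0,0]},{"dp":[-0.08,1,0],"angular":[0,0,0]},{"dp":[-0.08,1,0],"angular":[0,0,0]},{"dp":[0,1,0],"angular":[0,0,0]},{"dp":[0,0.9,0],"angular":[0,0,0]}]'
python3 -m crank '[{"dp":[0,1,0],"angular":[0,0,0]},{"dp":[0,0,0],"angular":[0,0,0]},{"dp":[0,0,0],"angular":[0,0,0]}]'; python3 st.py; python3 see.py w
```

```text
t: 9.2
tcp_pos: [0.5028, 0.2195, 0.2868]
tool_rot: [0.7, 0.714, -0.002, -0.001]
force: [0.6, 0.3, 0.6]
finger_gap: 0.998
gripper_force: 0.0
t: 9.5
tcp_pos: [0.503, 0.2484, 0.2871]
tool_rot: [0.7, 0.714, -0.002, -0.001]
force: [-0.4, -0.8, 0.0]
finger_gap: 0.997
gripper_force: 0.0
xang 91.2 q1 0.260 q6 0.240 f [-0.4 -0.8  0. ] m [ 0. -0.  0.] tilt [-0.003 -0.001]
tcp [0.503  0.2484 0.2871] t 9.5
wrist
[0.6303 0.3245 0.0623] rad90 0.0640 top 0.0646 [389, 29, 158, 161, 4032]
[0.4266 0.2505 0.0789] rad90 0.0808 top 0.0647 [138, 101, 182, 178, 4076]
[0.8243 0.2624 0.0332] rad90 0.0340 top 0.0663 [625, 167, 15, 53, 538]
[0.4493 0.0091 0.0708] rad90 0.0721 top 0.0643 [194, 350, 134, 103, 2261]
```

```bash
python3 -m crank '[{"dp":[0.12,0.06,-0.6],"angular":[0,0,-1.2]},{"dp":[0,0,-1],"angular":[0,0,0]},{"dp":[0,0,-1],"angular":[0,0,0]},{"dp":[0,0,-1],"angular":[0,0,0]},{"dp":[0,0,-1],"angular":[0,0,0]},{"dp":[0,0,-1],"angular":[0,0,0]},{"dp":[0,0,-1],"angular":[0,0,0]},{"dp":[0,0,-0.6],"angular":[0,0,0]},{"dp":[0,0,-0.2],"angular":[0,0,0]},{"dp":[0,0,0],"angular":[0,0,0]},{"dp":[0,0,0],"angular":[0,0,0]}]' 0
python3 -m crank '[{"dp":[0,0,0],"angular":[0,0,0]},{"dp":[0,0,0],"angular":[0,0,0]},{"dp":[0,0,0],"angular":[0,0,0]},{"dp":[0,0,0],"angular":[0,0,0]},{"dp":[0,0,0],"angular":[0,0,0]},{"dp":[0,0,0],"angular":[0,0,0]},{"dp":[0,0,0],"angular":[0,0,0]},{"dp":[0,0,0],"angular":[0,0,0]},{"dp":[0,0,0],"angular":[0,0,0]}]' 1 70
python3 -m crank '[{"dp":[0,0,0.4],"angular":[0,0,0]},{"dp":[0,0,0.8],"angular":[0,0,0]},{"dp":[0,0,1],"angular":[0,0,0]},{"dp":[0,0,1],"angular":[0,0,0]},{"dp":[0,0,0.8],"angular":[0,0,0]},{"dp":[0,0,0],"angular":[0,0,0]},{"dp":[0,0,0],"angular":[0,0,0]}]'
python3 - <<'E'
from h import *
s=sense();T=np.eye(4);T[:3,:3]=R.from_quat(s['tool_rot']).as_matrix();T[:3,3]=s['tcp_pos']
v=vision.snapshot('wrist');cv2.imwrite('pics/w4.png',v['image'])
E
```

```text
t: 10.65
tcp_pos: [0.5084, 0.2497, 0.0675]
tool_rot: [0.708, 0.706, 0.001, 0.0]
force: [1.0, 1.3, 1.2]
finger_gap: 1.002
gripper_force: 0.0
t: 11.55
tcp_pos: [0.5073, 0.2503, 0.0672]
tool_rot: [0.708, 0.706, -0.0, -0.0]
force: [-1.1, 1.8, 5.5]
finger_gap: 0.026
gripper_force: 69.1
t: 12.25
tcp_pos: [0.5078, 0.2499, 0.1871]
tool_rot: [0.708, 0.706, 0.0, 0.001]
force: [-0.5, -0.6, -1.1]
finger_gap: 0.021
gripper_force: 68.6
```

View pics/w4.png

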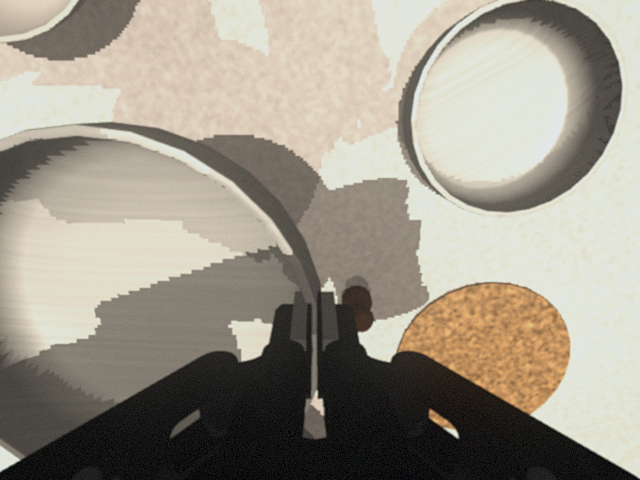

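Cover 1 is held by its wall at (316,340). I carry it over the mat at (485,350) and check its tilt and position.

```bash
cat > held.py <<'E'
# rim of the carried cover from the fixed cameras: plane + circle.  args: rough x y z r
from h import *
import sys
x,y,z,r=map(float,sys.argv[1:5])
for n in sys.argv[5:] or ['scene','top']:
    v=vision.snapshot(n);W=cloud(v,v['pose']).reshape(-1,3);W=W[~np.isnan(W[:,0])]
    d=np.hypot(W[:,0]-x,W[:,1]-y);m=(abs(d-r)<.009)&(abs(W[:,2]-z)<.02)&~((W[:,0]>x+.03)&(abs(W[:,1]-y)<.06))
    p=W[m]
    # highest points in each angular bin = the rim
    a=np.arctan2(p[:,1]-y,p[:,0]-x);b=((a+np.pi)/(2*np.pi)*48).astype(int)
    q=np.array([p[b==i][np.argsort(p[b==i][:,2])[-3:]].mean(0) for i in range(48) if (b==i).sum()>2])
    A=np.c_[q[:,:2]-[x,y],np.ones(len(q))];k=np.linalg.lstsq(A,q[:,2],rcond=None)[0]
    e=abs(A@k-q[:,2]);g=e<.004;k=np.linalg.lstsq(A[g],q[g,2],rcond=None)[0]
    print(n,len(q),'bins; slope x,y',np.round(k[:2],3),'rim z at centre %.4f'%k[2],'circle',np.round(circ(q[g]),4))
E
python3 -m crank '[{"dp":[0.5,-0.3,0],"angular":[0,0,0]},{"dp":[0.8,-0.48,0],"angular":[0,0,0]},{"dp":[0.8,-0.48,0],"angular":[0,0,0]},{"dp":[0.8,-0.5,0],"angular":[0,0,0]},{"dp":[0.8,-0.5,0],"angular":[0,0,0]},{"dp":[0.8,-0.5,0],"angular":[0,0,0]},{"dp":[0.8,-0.5,0],"angular":[0,0,0]},{"dp":[0.8,-0.5,0],"angular":[0,0,0]},{"dp":[0.8,-0.5,0],"angular":[0,0,0]},{"dp":[0.6,-0.4,0],"angular":[0,0,0]},{"dp":[0.3,-0.1,0],"angular":[0,0,0]},{"dp":[0,0,0],"angular":[0,0,0]},{"dp":[0,0,0],"angular":[0,0,0]}]'
python3 held.py .662 .107 .184 .080
```

```text
t: 13.6
tcp_pos: [0.7406, 0.1076, 0.1854]
tool_rot: [0.708, 0.706, -0.001, -0.001]
force: [-0.7, 0.5, -2.1]
finger_gap: 0.019
gripper_force: 68.6
scene 31 bins; slope x,y [ 0.043 -0.004] rim z at centre 0.1796 circle [0.6629 0.0987 0.08  ]
top 11 bins; slope x,y [ 0.063 -0.041] rim z at centre 0.1764 circle [0.6599 0.0982 0.0778]
```

```bash
python3 -m crank '[{"dp":[0.03,0.14,-0.4],"angular":[0,0,0]},{"dp":[0,0.14,-0.8],"angular":[0,0,0]},{"dp":[0,0,-0.8],"angular":[0,0,0]},{"dp":[0,0,-0.8],"angular":[0,0,0]},{"dp":[0,0,-0.4],"angular":[0,0,0]},{"dp":[0,0,-0.2],"angular":[0,0,0]},{"dp":[0,0,0],"angular":[0,0,0]},{"dp":[0,0,0],"angular":[0,0,0]}]'
python3 -m crank '[{"dp":[0,0,-0.07],"angular":[0,0,0]},{"dp":[0,0,-0.07],"angular":[0,0,0]},{"dp":[0,0,0],"angular":[0,0,0]}]'
```

```text
t: 14.5
tcp_pos: [0.7434, 0.1158, 0.086]
tool_rot: [0.708, 0.706, 0.001, 0.001]
force: [0.6, 0.6, -1.4]
finger_gap: 0.019
gripper_force: 68.6
t: 14.8
tcp_pos: [0.7426, 0.1156, 0.0809]
tool_rot: [0.708, 0.706, 0.0, 0.0]
force: [-0.5, -0.0, -1.5]
finger_gap: 0.02
gripper_force: 68.6
```

```bash
for i in 1 2 3; do python3 -m crank '[{"dp":[0,0,-0.08],"angular":[0,0,0]},{"dp":[0,0,0],"angular":[0,0,0]}]' | egrep 'tcp_pos|^force'; done
```

```text
tcp_pos: [0.7423, 0.1157, 0.0779]
force: [-0.1, 0.2, -0.8]
tcp_pos: [0.7431, 0.1157, 0.076]
force: [1.3, -0.0, -0.4]
tcp_pos: [0.744, 0.1156, 0.0745]
force: [2.3, 1.5, 2.9]
```

Contact at 0.0745. I release, rise and look.

```bash
python3 -m crank '[{"dp":[0,0,-0.08],"angular":[0,0,0]},{"dp":[0,0,0],"angular":[0,0,0]}]' | egrep 'tcp_pos|^force'
python3 -m crank '[{"dp":[0,0,0],"angular":[0,0,0]},{"dp":[0,0,0],"angular":[0,0,0]},{"dp":[0,0,0],"angular":[0,0,0]},{"dp":[0,0,0],"angular":[0,0,0]},{"dp":[0,0,0],"angular":[0,0,0]}]' 0 | egrep 'tcp_pos|^force|gap'
python3 -m crank '[{"dp":[0,0,0.5],"angular":[0,0,0]},{"dp":[-0.5,-0.5,1],"angular":[0,0,0]},{"dp":[-1,-0.8,1],"angular":[0,0,0]},{"dp":[-1,-0.8,1],"angular":[0,0,0]},{"dp":[-1,-0.8,1],"angular":[0,0,0]},{"dp":[-1,-0.8,1],"angular":[0,0,0]},{"dp":[-1,-0.8,0.5],"angular":[0,0,0]},{"dp":[-1,-0.8,0],"angular":[0,0,0]},{"dp":[-0.8,-0.4,0],"angular":[0,0,0]},{"dp":[0,0,0],"angular":[0,0,0]},{"dp":[0,0,0],"angular":[0,0,0]}]' | egrep 'tcp_pos|^force'
python3 see.py ws
```

```text
tcp_pos: [0.7449, 0.1157, 0.0728]
force: [3.9, 0.1, 6.0]
tcp_pos: [0.7421, 0.1157, 0.0705]
force: [0.5, 0.0, 0.1]
finger_gap: 0.87
tcp_pos: [0.5241, -0.0556, 0.2523]
force: [0.7, -0.4, 0.4]
tcp [ 0.5241 -0.0556  0.2523] t 17.2
wrist
[0.6657 0.1067 0.0795] rad90 0.0810 top 0.0685 [397, 0, 237, 105, 3773]
[0.45   0.0071 0.0704] rad90 0.0723 top 0.0647 [120, 25, 191, 197, 5119]
[ 0.6639 -0.11    0.0541] rad90 0.0554 top 0.0643 [408, 203, 135, 125, 3296]
[ 0.4509 -0.1865  0.0457] rad90 0.0470 top 0.0644 [194, 295, 93, 97, 2262]
scene
[0.3191 0.4345 0.0666] rad 0.0692 top 0.0539
[0.5523 0.5153 0.0449] rad 0.0472 top 0.0734
[-0.0053  0.0029  0.0751] rad 0.0845 top 0.0739
[0.6316 0.3223 0.0627] rad 0.0647 top 0.0666
[0.4501 0.0052 0.0711] rad 0.0727 top 0.0668
[0.6675 0.1049 0.0795] rad 0.0812 top 0.0706
[ 0.4519 -0.1894  0.0457] rad 0.0472 top 0.0668
[ 0.6658 -0.1126  0.0542] rad 0.0557 top 0.0666
[ 0.5497 -0.3797  0.058 ] rad 0.0753 top 0.0733
```

Cover 1 stands at (0.666, 0.106) with its rim at 68.5 mm, level on the mat. Next is cover 2.

```bash
python3 -m crank '[{"dp":[-0.09,1,0],"angular":[0,0,0]},{"dp":[0,1.0,0],"angular":[0,0,0]},{"dp":[0,0.09,-1],"angular":[0,0,0]},{"dp":[0,0,-1],"angular":[0,0,0]},{"dp":[0,0,-1],"angular":[0,0,0]},{"dp":[0,0,-1],"angular":[0,0,0]},{"dp":[0,0,-1],"angular":[0,0,0]},{"dp":[0,0,-0.8],"angular":[0,0,0]},{"dp":[0,0,-0.4],"angular":[0,0,0]},{"dp":[0,0,0],"angular":[0,0,0]},{"dp":[0,0,0],"angular":[0,0,0]}]' 0| egrep 'tcp_pos|^force'
python3 -m crank '[{"dp":[0,0,0],"angular":[0,0,0]},{"dp":[0,0,0],"angular":[0,0,0]},{"dp":[0,0,0],"angular":[0,0,0]},{"dp":[0,0,0],"angular":[0,0,0]},{"dp":[0,0,0],"angular":[0,0,0]},{"dp":[0,0,0],"angular":[0,0,0]},{"dp":[0,0,0],"angular":[0,0,0]},{"dp":[0,0,0],"angular":[0,0,0]},{"dp":[0,0,0],"angular":[0,0,0]}]' 1 90 | egrep 'tcp_pos|^force|gap'
python3 -m crank '[{"dp":[0,0,0.4],"angular":[0,0,0]},{"dp":[0,0,0.8],"angular":[0,0,0]},{"dp":[0,0,1],"angular":[0,0,0]},{"dp":[0,0,1],"angular":[0,0,0]},{"dp":[0,0,0.8],"angular":[0,0,0]},{"dp":[0,0,0],"angular":[0,0,0]},{"dp":[0,0,0],"angular":[0,0,0]}]'
```

```text
tcp_pos: [0.5218, 0.0076, 0.0653]
force: [0.2, -0.5, 0.3]
tcp_pos: [0.521, 0.007, 0.0653]
force: [-0.7, -2.5, 4.5]
finger_gap: 0.031
t: 20.0
tcp_pos: [0.5208, 0.0078, 0.1852]
tool_rot: [0.708, 0.706, 0.001, 0.0]
force: [0.4, -0.0, -2.0]
finger_gap: 0.033
gripper_force: 85.0
```

```bash
python3 -m crank '[{"dp":[0.5,0.2,0],"angular":[0,0,0]},{"dp":[0.8,0.4,0],"angular":[0,0,0]},{"dp":[0.8,0.4,0],"angular":[0,0,0]},{"dp":[0.9,0.4,0],"angular":[0,0,0]},{"dp":[0.9,0.4,0],"angular":[0,0,0]},{"dp":[0.9,0.4,0],"angular":[0,0,0]},{"dp":[0.9,0.4,0],"angular":[0,0,0]},{"dp":[0.8,0.4,0],"angular":[0,0,0]},{"dp":[0.5,0.2,0],"angular":[0,0,0]},{"dp":[0.2,0.1,0],"angular":[0,0,0]},{"dp":[0,0,0],"angular":[0,0,0]},{"dp":[0,0,0],"angular":[0,0,0]}]'|egrep 'tcp_pos|^force'
python3 held.py .666 .106 .182 .0715
```

```text
tcp_pos: [0.7354, 0.1062, 0.1835]
force: [-0.0, 0.0, -1.4]
scene 28 bins; slope x,y [ 0.024 -0.002] rim z at centre 0.1814 circle [0.6651 0.1069 0.0713]
top 7 bins; slope x,y [ 0.02  -0.197] rim z at centre 0.1676 circle [0.6618 0.1241 0.0859]
```

```bash
python3 -m crank '[{"dp":[0.08,-0.07,-0.4],"angular":[0,0,0]},{"dp":[0,0,-0.8],"angular":[0,0,0]},{"dp":[0,0,-0.8],"angular":[0,0,0]},{"dp":[0,0,-0.5],"angular":[0,0,0]},{"dp":[0,0,-0.25],"angular":[0,0,0]},{"dp":[0,0,-0.1],"angular":[0,0,0]},{"dp":[0,0,0],"angular":[0,0,0]},{"dp":[0,0,0],"angular":[0,0,0]}]'|egrep 'tcp_pos|^force'
for i in 1 2 3; do python3 -m crank '[{"dp":[0,0,-0.08],"angular":[0,0,0]},{"dp":[0,0,0],"angular":[0,0,0]}]' | egrep 'tcp_pos|^force'; done
```

```text
tcp_pos: [0.7402, 0.1043, 0.1008]
force: [-0.6, -0.7, -1.1]
tcp_pos: [0.7395, 0.1044, 0.0977]
force: [0.0, 0.2, -1.6]
tcp_pos: [0.7391, 0.1043, 0.0945]
force: [0.7, -0.4, -1.3]
tcp_pos: [0.7396, 0.1043, 0.0923]
force: [0.4, 0.2, -0.9]
```

```bash
for i in 1 2 3; do python3 -m crank '[{"dp":[0,0,-0.06],"angular":[0,0,0]},{"dp":[0,0,0],"angular":[0,0,0]}]' | egrep 'tcp_pos|^force'; done
```

```text
tcp_pos: [0.7403, 0.1043, 0.0912]
force: [1.4, -0.3, 1.4]
tcp_pos: [0.7409, 0.1042, 0.09]
force: [3.8, -0.4, 3.7]
tcp_pos: [0.7412, 0.1042, 0.0894]
force: [2.3, 0.6, 9.0]
```

Seated at the expected height. I release and go to cover 3.

```bash
python3 -m crank '[{"dp":[0,0,0],"angular":[0,0,0]},{"dp":[0,0,0],"angular":[0,0,0]},{"dp":[0,0,0],"angular":[0,0,0]},{"dp":[0,0,0],"angular":[0,0,0]},{"dp":[0,0,0],"angular":[0,0,0]}]' 0 | egrep 'tcp_pos|^force|gap'
python3 -m crank '[{"dp":[0,0,0.6],"angular":[0,0,0]},{"dp":[0,0,1],"angular":[0,0,0]},{"dp":[0,0.5,1],"angular":[0,0,0]},{"dp":[-0.2,1,1],"angular":[0,0,0]},{"dp":[-0.2,1,1],"angular":[0,0,0]},{"dp":[-0.2,1,0.7],"angular":[0,0,0]},{"dp":[-0.2,1,0],"angular":[0,0,0]},{"dp":[-0.3,1,0],"angular":[0,0,0]},{"dp":[-0.3,1,0],"angular":[0,0,0]},{"dp":[-0.2,0.8,0],"angular":[0,0,0]},{"dp":[0,0,0],"angular":[0,0,0]},{"dp":[0,0,0],"angular":[0,0,0]}]' | egrep 'tcp_pos|^force'
python3 see.py wsh
```

```text
tcp_pos: [0.7387, 0.1043, 0.0862]
force: [-0.4, 0.5, -0.3]
finger_gap: 0.875
tcp_pos: [0.6912, 0.3236, 0.2471]
force: [0.9, -0.3, 0.5]
tcp [0.6912 0.3236 0.2471] t 25.0
wrist
[0.5529 0.5171 0.046 ] rad90 0.0463 top 0.0712 [91, 0, 61, 9, 373]
[0.6322 0.3253 0.0621] rad90 0.0639 top 0.0647 [159, 125, 161, 158, 3884]
[0.8258 0.2628 0.0349] rad90 0.0357 top 0.0739 [427, 237, 73, 62, 823]
[0.8259 0.2628 0.031 ] rad90 0.0319 top 0.0739 [445, 257, 72, 63, 1583]
[0.6674 0.1074 0.0791] rad90 0.0814 top 0.0729 [205, 345, 169, 105, 3991]
[0.6397 0.1026 0.037 ] rad90 0.0393 top 0.0720 [219, 404, 23, 46, 574]
[0.7203 0.1031 0.0157] rad90 0.0181 top 0.0640 [351, 413, 14, 19, 151]
scene
[-0.0052  0.0021  0.0696] rad 0.0758 top 0.1902
[0.6317 0.3223 0.0627] rad 0.0645 top 0.0665
[0.6709 0.1022 0.0716] rad 0.0774 top 0.0895
[ 0.4519 -0.1893  0.0457] rad 0.0473 top 0.0669
[ 0.6657 -0.1126  0.0542] rad 0.0557 top 0.0668
[ 0.548  -0.3786  0.0529] rad 0.0736 top 0.0966
```

```bash
python3 -m crank '[{"dp":[0.1,0.03,-1],"angular":[0,0,0]},{"dp":[0,0,-1],"angular":[0,0,0]},{"dp":[0,0,-1],"angular":[0,0,0]},{"dp":[0,0,-1],"angular":[0,0,0]},{"dp":[0,0,-1],"angular":[0,0,0]},{"dp":[0,0,-0.7],"angular":[0,0,0]},{"dp":[0,0,-0.35],"angular":[0,0,0]},{"dp":[0,0,0],"angular":[0,0,0]},{"dp":[0,0,0],"angular":[0,0,0]}]' 0| egrep 'tcp_pos|^force'
python3 -m crank '[{"dp":[0,0,0],"angular":[0,0,0]},{"dp":[0,0,0],"angular":[0,0,0]},{"dp":[0,0,0],"angular":[0,0,0]},{"dp":[0,0,0],"angular":[0,0,0]},{"dp":[0,0,0],"angular":[0,0,0]},{"dp":[0,0,0],"angular":[0,0,0]},{"dp":[0,0,0],"angular":[0,0,0]},{"dp":[0,0,0],"angular":[0,0,0]},{"dp":[0,0,0],"angular":[0,0,0]}]' 1 90 | egrep 'tcp_pos|^force|gap'
python3 -m crank '[{"dp":[0,0,0.4],"angular":[0,0,0]},{"dp":[0,0,0.8],"angular":[0,0,0]},{"dp":[0,0,1],"angular":[0,0,0]},{"dp":[0,0,1],"angular":[0,0,0]},{"dp":[0,0,0.8],"angular":[0,0,0]},{"dp":[0,0,0],"angular":[0,0,0]},{"dp":[0,0,0],"angular":[0,0,0]}]'| egrep 'tcp_pos|^force|gap'
```

```text
tcp_pos: [0.6954, 0.3237, 0.0655]
force: [-0.3, 0.3, 0.1]
tcp_pos: [0.6939, 0.3248, 0.0649]
force: [-1.8, 2.9, 4.8]
finger_gap: 0.02
tcp_pos: [0.6945, 0.3237, 0.1842]
force: [-0.3, 0.3, -1.5]
finger_gap: 0.025
```

```bash
python3 -m crank '[{"dp":[0.1,-0.5,0],"angular":[0,0,0]},{"dp":[0.15,-0.8,0],"angular":[0,0,0]},{"dp":[0.15,-0.8,0],"angular":[0,0,0]},{"dp":[0.15,-0.9,0],"angular":[0,0,0]},{"dp":[0.15,-0.9,0],"angular":[0,0,0]},{"dp":[0.15,-0.9,0],"angular":[0,0,0]},{"dp":[0.15,-0.9,0],"angular":[0,0,0]},{"dp":[0.15,-0.8,0],"angular":[0,0,0]},{"dp":[0.1,-0.5,0],"angular":[0,0,0]},{"dp":[0,-0.3,0],"angular":[0,0,0]},{"dp":[0,0,0],"angular":[0,0,0]},{"dp":[0,0,0],"angular":[0,0,0]}]'|egrep 'tcp_pos|^force'
python3 held.py .669 .104 .184 .063 scene
```

```text
tcp_pos: [0.7313, 0.1059, 0.1839]
force: [0.6, 0.2, -1.2]
scene 27 bins; slope x,y [0.029 0.002] rim z at centre 0.1827 circle [0.6694 0.1034 0.0624]
```

```bash
python3 -m crank '[{"dp":[0.05,-0.04,-0.4],"angular":[0,0,0]},{"dp":[0,0,-0.8],"angular":[0,0,0]},{"dp":[0,0,-0.7],"angular":[0,0,0]},{"dp":[0,0,-0.3],"angular":[0,0,0]},{"dp":[0,0,-0.1],"angular":[0,0,0]},{"dp":[0,0,0],"angular":[0,0,0]},{"dp":[0,0,0],"angular":[0,0,0]}]'|egrep 'tcp_pos|^force'
for i in 1 2 3; do python3 -m crank '[{"dp":[0,0,-0.06],"angular":[0,0,0]},{"dp":[0,0,0],"angular":[0,0,0]}]' | egrep 'tcp_pos|^force'; done
```

```text
tcp_pos: [0.7335, 0.1045, 0.1162]
force: [-1.8, 1.2, -2.0]
tcp_pos: [0.7339, 0.104, 0.1146]
force: [0.2, 0.1, -1.0]
tcp_pos: [0.7337, 0.104, 0.1123]
force: [0.4, 1.1, -0.9]
tcp_pos: [0.7342, 0.104, 0.1113]
force: [0.4, 1.2, 4.7]
```

```bash
python3 -m crank '[{"dp":[0,0,-0.06],"angular":[0,0,0]},{"dp":[0,0,0],"angular":[0,0,0]}]' | egrep 'tcp_pos|^force'
python3 -m crank '[{"dp":[0,0,0],"angular":[0,0,0]},{"dp":[0,0,0],"angular":[0,0,0]},{"dp":[0,0,0],"angular":[0,0,0]},{"dp":[0,0,0],"angular":[0,0,0]},{"dp":[0,0,0],"angular":[0,0,0]}]' 0 | egrep 'tcp_pos|^force|gap'
python3 -m crank '[{"dp":[0,0,0.6],"angular":[0,0,0]},{"dp":[0,0,1],"angular":[0,0,0]},{"dp":[0,-0.5,1],"angular":[0,0,0]},{"dp":[-0.1,-1,1],"angular":[0,0,0]},{"dp":[-0.1,-1,0.7],"angular":[0,0,0]},{"dp":[-0.1,-1,0.3],"angular":[0,0,0]},{"dp":[-0.1,-1,0],"angular":[0,0,0]},{"dp":[-0.1,-1,0],"angular":[0,0,0]},{"dp":[0,-1,0],"angular":[0,0,0]},{"dp":[0,-0.6,0],"angular":[0,0,0]},{"dp":[0,0,0],"angular":[0,0,0]},{"dp":[0,0,0],"angular":[0,0,0]}]' | egrep 'tcp_pos|^force'
python3 see.py wsh;python3 held.py .669 .104 .109 .063 scene
```

```text
tcp_pos: [0.7348, 0.104, 0.1105]
force: [0.6, 0.8, 8.6]
tcp_pos: [0.733, 0.1039, 0.1077]
force: [-0.3, 0.4, -0.6]
finger_gap: 0.867
tcp_pos: [0.7182, -0.1083, 0.2459]
force: [0.8, 0.3, -1.1]
tcp [ 0.7182 -0.1083  0.2459] t 32.05
wrist
[0.6682 0.1071 0.0808] rad90 0.0819 top 0.0688 [168, 0, 148, 31, 1477]
[0.67   0.1056 0.0726] rad90 0.0730 top 0.0745 [195, 0, 99, 14, 328]
[ 0.6659 -0.11    0.0537] rad90 0.0555 top 0.0646 [179, 142, 139, 137, 3285]
[ 0.4523 -0.187   0.0456] rad90 0.0468 top 0.0645 [0, 244, 72, 105, 2184]
[ 0.7322 -0.2748  0.0302] rad90 0.0307 top 0.0738 [297, 348, 66, 44, 1045]
[-201.5331  -80.2811  217.3684] rad90 217.3690 top 0.0613 [177, 400, 38, 56, 429]
[ 0.4973 -0.3737  0.0094] rad90 0.0147 top 0.0709 [75, 463, 33, 17, 406]
scene
[-0.0876  1.3574  0.0401] rad 0.0489 top 0.0646
[-0.005   0.0022  0.0695] rad 0.0755 top 0.1903
[ 0.4519 -0.1894  0.0457] rad 0.0473 top 0.0667
[ 0.6658 -0.1126  0.0542] rad 0.0556 top 0.0668
[ 0.5479 -0.3787  0.053 ] rad 0.0737 top 0.0961
scene 9 bins; slope x,y [0.085 0.122] rim z at centre 0.1006 circle [0.6607 0.1033 0.0662]
```

```bash
python3 - <<'E'
from h import *
v=vision.snapshot('scene');a=cv2.resize(v['image'][180:380,280:520],None,fx=2.2,fy=2.2)
w=vision.snapshot('top');b=cv2.resize(w['image'][120:240,220:340],None,fx=2.2,fy=2.2)
im=np.zeros((440,800,3),'uint8');im[:a.shape[0],:a.shape[1]]=a;im[:264,530:794]=b
cv2.imwrite('pics/s5.png',im)
for lo,hi in ((.06,.076),(.08,.096),(.1,.116)):
    W=cloud(w,w['pose']);m=(abs(W[...,0]-.667)<.1)&(abs(W[...,1]-.105)<.1)&(W[...,2]>lo)&(W[...,2]<hi)
    p=W[m];print(lo,len(p),np.round(circ(p),4) if len(p)>20 else '')
E
```

```text
0.06 85 [0.1344 0.2692 0.6156]
0.08 95 [0.6662 0.1056 0.0657]
0.1 122 [0.6692 0.1055 0.0635]
```

View pics/s5.png

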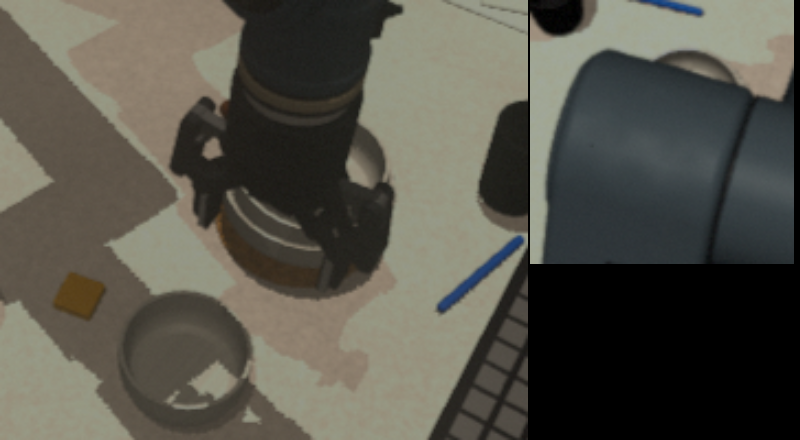

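The arm hides most of the stack here, but what shows of it at (300,215) is concentric. Cover 4 is clear at (185,350), so I pinch it.

```bash
python3 -m crank '[{"dp":[0.03,-0.05,-1],"angular":[0,0,0]},{"dp":[0,0,-1],"angular":[0,0,0]},{"dp":[0,0,-1],"angular":[0,0,0]},{"dp":[0,0,-1],"angular":[0,0,0]},{"dp":[0,0,-1],"angular":[0,0,0]},{"dp":[0,0,-0.7],"angular":[0,0,0]},{"dp":[0,0,-0.3],"angular":[0,0,0]},{"dp":[0,0,0],"angular":[0,0,0]},{"dp":[0,0,0],"angular":[0,0,0]}]' 0| egrep 'tcp_pos|^force'
python3 -m crank '[{"dp":[0,0,0],"angular":[0,0,0]},{"dp":[0,0,0],"angular":[0,0,0]},{"dp":[0,0,0],"angular":[0,0,0]},{"dp":[0,0,0],"angular":[0,0,0]},{"dp":[0,0,0],"angular":[0,0,0]},{"dp":[0,0,0],"angular":[0,0,0]},{"dp":[0,0,0],"angular":[0,0,0]},{"dp":[0,0,0],"angular":[0,0,0]},{"dp":[0,0,0],"angular":[0,0,0]}]' 1 90 | egrep 'tcp_pos|^force|gap'
python3 -m crank '[{"dp":[0,0,0.4],"angular":[0,0,0]},{"dp":[0,0,0.8],"angular":[0,0,0]},{"dp":[0,0,1],"angular":[0,0,0]},{"dp":[0,0,1],"angular":[0,0,0]},{"dp":[0,0,1],"angular":[0,0,0]},{"dp":[0,0,0.6],"angular":[0,0,0]},{"dp":[0,0,0],"angular":[0,0,0]},{"dp":[0,0,0],"angular":[0,0,0]}]'| egrep 'tcp_pos|^force|gap'
python3 held.py .669 .104 .109 .063 scene
```

```text
tcp_pos: [0.7201, -0.1103, 0.0673]
force: [0.9, -0.5, 0.4]
tcp_pos: [0.7189, -0.1104, 0.0666]
force: [-1.7, 0.7, 4.9]
finger_gap: 0.019
tcp_pos: [0.7191, -0.1105, 0.21]
force: [-0.7, 0.3, -1.4]
finger_gap: 0.021
scene 3 bins; slope x,y [-0.115 -0.197] rim z at centre 0.1239 circle [0.685  0.1427 0.0216]
```

```bash
python3 -m crank '[{"dp":[0,0.5,0],"angular":[0,0,0]},{"dp":[0.02,0.8,0],"angular":[0,0,0]},{"dp":[0.02,0.8,0],"angular":[0,0,0]},{"dp":[0.02,0.9,0],"angular":[0,0,0]},{"dp":[0.02,0.9,0],"angular":[0,0,0]},{"dp":[0.02,0.9,0],"angular":[0,0,0]},{"dp":[0.02,0.9,0],"angular":[0,0,0]},{"dp":[0.02,0.8,0],"angular":[0,0,0]},{"dp":[0.02,0.5,0],"angular":[0,0,0]},{"dp":[0.02,0.2,0],"angular":[0,0,0]},{"dp":[0,0,0],"angular":[0,0,0]},{"dp":[0,0,0],"angular":[0,0,0]}]'|egrep 'tcp_pos|^force'
python3 held.py .670 .1045 .208 .0545 scene; python3 see.py sh
```

```text
tcp_pos: [0.7246, 0.1046, 0.2099]
force: [0.3, -0.3, -1.1]
scene 28 bins; slope x,y [ 0.016 -0.004] rim z at centre 0.2077 circle [0.6713 0.0988 0.0542]
tcp [0.7246 0.1042 0.21  ] t 36.2
scene
[0.3195 0.4337 0.0675] rad 0.0698 top 0.0540
[-0.0051  0.0022  0.0695] rad 0.0757 top 0.1900
[0.6752 0.0899 0.0559] rad 0.0698 top 0.1905
[ 0.495  -0.2145  0.0458] rad 0.0472 top 0.0670
[ 0.5479 -0.3786  0.0529] rad 0.0736 top 0.0972
```

Cover 5 has been knocked aside, to about (0.495, -0.2145), so I'll re-measure it before grasping. Now I lower cover 4.

```bash
python3 -m crank '[{"dp":[0,0.1,-0.4],"angular":[0,0,0]},{"dp":[0,0,-0.8],"angular":[0,0,0]},{"dp":[0,0,-0.7],"angular":[0,0,0]},{"dp":[0,0,-0.3],"angular":[0,0,0]},{"dp":[0,0,-0.2],"angular":[0,0,0]},{"dp":[0,0,0],"angular":[0,0,0]},{"dp":[0,0,0],"angular":[0,0,0]}]'|egrep 'tcp_pos|^force'
for i in 1 2 3; do python3 -m crank '[{"dp":[0,0,-0.06],"angular":[0,0,0]},{"dp":[0,0,0],"angular":[0,0,0]}]' | egrep 'tcp_pos|^force'; done
```

```text
tcp_pos: [0.7253, 0.1084, 0.1391]
force: [-0.6, -0.0, -1.6]
tcp_pos: [0.725, 0.1085, 0.1372]
force: [0.2, 0.3, -0.8]
tcp_pos: [0.7245, 0.1085, 0.1346]
force: [-0.2, -0.3, -0.5]
tcp_pos: [0.7247, 0.1085, 0.1327]
force: [0.5, 0.2, -0.2]
```

```bash
for i in 1 2; do python3 -m crank '[{"dp":[0,0,-0.05],"angular":[0,0,0]},{"dp":[0,0,0],"angular":[0,0,0]}]' | egrep 'tcp_pos|^force'; done
```

```text
tcp_pos: [0.7252, 0.1086, 0.1321]
force: [-0.5, -0.1, 1.6]
tcp_pos: [0.7257, 0.1086, 0.1314]
force: [-0.2, 0.4, 5.3]
```

```bash
python3 -m crank '[{"dp":[0,0,0],"angular":[0,0,0]},{"dp":[0,0,0],"angular":[0,0,0]},{"dp":[0,0,0],"angular":[0,0,0]},{"dp":[0,0,0],"angular":[0,0,0]},{"dp":[0,0,0],"angular":[0,0,0]}]' 0 | egrep 'tcp_pos|^force|gap'
python3 -m crank '[{"dp":[0,0,0.6],"angular":[0,0,0]},{"dp":[0,0,1],"angular":[0,0,0]},{"dp":[0,-0.4,1],"angular":[0,0,0]},{"dp":[-0.6,-1,1],"angular":[0,0,0]},{"dp":[-0.6,-1,0.4],"angular":[0,0,0]},{"dp":[-0.6,-1,0],"angular":[0,0,0]},{"dp":[-0.6,-1,0],"angular":[0,0,0]},{"dp":[-0.6,-1,0],"angular":[0,0,0]},{"dp":[-0.6,-1,0],"angular":[0,0,0]},{"dp":[-0.6,-1,0],"angular":[0,0,0]},{"dp":[-0.6,-1,0],"angular":[0,0,0]},{"dp":[-0.6,-1,0],"angular":[0,0,0]},{"dp":[-0.6,-1,0],"angular":[0,0,0]},{"dp":[-0.2,-0.3,0],"angular":[0,0,0]},{"dp":[0,0,0],"angular":[0,0,0]},{"dp":[0,0,0],"angular":[0,0,0]}]' | egrep 'tcp_pos|^force'
python3 see.py w;python3 - <<'E'
from h import *
for n in ('scene','top'):
    w=vision.snapshot(n);W=cloud(w,w['pose'])
    if n=='scene': cv2.imwrite('pics/s6.png',cv2.resize(w['image'][180:400,200:520],None,fx=2.4,fy=2.4))
    r=np.hypot(W[...,0]-.669,W[...,1]-.105)
    for z0,R0 in ((.068,.08),(.088,.0715),(.108,.063),(.128,.0545)):
        p=W[(abs(r-R0)<.012)&(abs(W[...,2]-z0-.001)<.005)]
        if len(p)>20: print(n,z0,len(p),np.round(circ(p),4),'z95 %.4f'%np.percentile(p[:,2],95))
E
```

```text
tcp_pos: [0.7243, 0.1085, 0.1294]
force: [-0.6, -0.4, 0.3]
finger_gap: 0.862
tcp_pos: [0.539, -0.2118, 0.2499]
force: [-0.7, 0.4, -0.8]
tcp [ 0.539  -0.2118  0.2499] t 40.05
wrist
[ 0.4944 -0.2123  0.0453] rad90 0.0470 top 0.0646 [200, 151, 117, 115, 2610]
[ 0.7322 -0.2749  0.0302] rad90 0.0307 top 0.0735 [496, 242, 75, 70, 1263]
[ 0.5469 -0.3742  0.0575] rad90 0.0739 top 0.0709 [234, 296, 174, 143, 12759]
scene 0.068 536 [0.6669 0.1074 0.0792] z95 0.0728
scene 0.088 472 [0.6698 0.1065 0.0709] z95 0.0931
scene 0.108 577 [0.6718 0.0998 0.0585] z95 0.1131
scene 0.128 440 [0.6723 0.1033 0.0543] z95 0.1316
top 0.068 165 [0.6669 0.1071 0.0792] z95 0.0723
top 0.088 185 [0.6701 0.1068 0.0706] z95 0.0924
top 0.108 310 [0.6685 0.104  0.0601] z95 0.1130
top 0.128 245 [0.6705 0.1054 0.0542] z95 0.1320
```

View pics/s6.png

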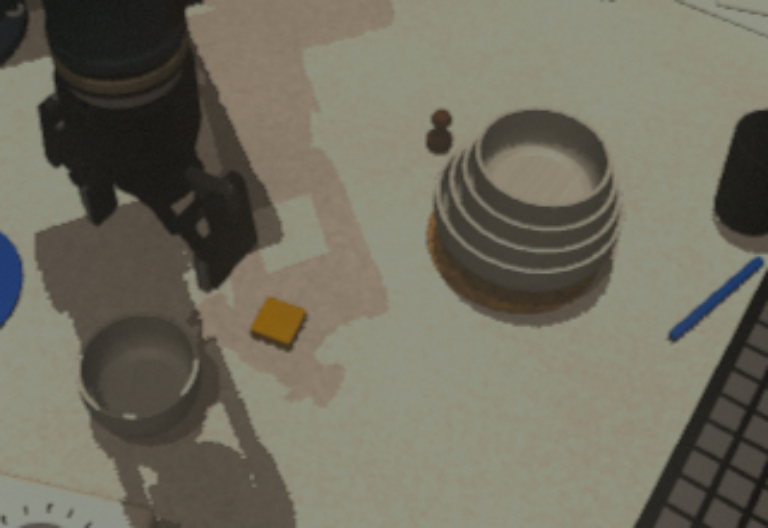

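The stack at (535,205) is level and concentric, with cover 4 at (0.671, 0.1045). Cover 5 at (140,375) now stands at (0.494, -0.212). I pinch it.

```bash
python3 -m crank '[{"dp":[0.03,0,-1],"angular":[0,0,0]},{"dp":[0,0,-1],"angular":[0,0,0]},{"dp":[0,0,-1],"angular":[0,0,0]},{"dp":[0,0,-1],"angular":[0,0,0]},{"dp":[0,0,-1],"angular":[0,0,0]},{"dp":[0,0,-0.8],"angular":[0,0,0]},{"dp":[0,0,-0.3],"angular":[0,0,0]},{"dp":[0,0,0],"angular":[0,0,0]},{"dp":[0,0,0],"angular":[0,0,0]}]' 0| egrep 'tcp_pos|^force'
python3 -m crank '[{"dp":[0,0,0],"angular":[0,0,0]},{"dp":[0,0,0],"angular":[0,0,0]},{"dp":[0,0,0],"angular":[0,0,0]},{"dp":[0,0,0],"angular":[0,0,0]},{"dp":[0,0,0],"angular":[0,0,0]},{"dp":[0,0,0],"angular":[0,0,0]},{"dp":[0,0,0],"angular":[0,0,0]},{"dp":[0,0,0],"angular":[0,0,0]},{"dp":[0,0,0],"angular":[0,0,0]}]' 1 90 | egrep 'tcp_pos|^force|gap'
python3 -m crank '[{"dp":[0,0,0.4],"angular":[0,0,0]},{"dp":[0,0,0.8],"angular":[0,0,0]},{"dp":[0,0,1],"angular":[0,0,0]},{"dp":[0,0,1],"angular":[0,0,0]},{"dp":[0,0,1],"angular":[0,0,0]},{"dp":[0,0,1],"angular":[0,0,0]},{"dp":[0,0,0.2],"angular":[0,0,0]},{"dp":[0,0,0],"angular":[0,0,0]},{"dp":[0,0,0],"angular":[0,0,0]}]'| egrep 'tcp_pos|^force|gap'
```

```text
tcp_pos: [0.5404, -0.2124, 0.0676]
force: [-0.2, -0.1, 0.7]
tcp_pos: [0.5391, -0.2123, 0.0672]
force: [-1.6, 0.9, 6.0]
finger_gap: 0.021
tcp_pos: [0.5386, -0.212, 0.2275]
force: [0.6, 0.1, -1.3]
finger_gap: 0.017
```

```bash
python3 -m crank '[{"dp":[0.25,0.45,0],"angular":[0,0,0]},{"dp":[0.5,0.9,0],"angular":[0,0,0]},{"dp":[0.5,0.9,0],"angular":[0,0,0]},{"dp":[0.5,0.9,0],"angular":[0,0,0]},{"dp":[0.5,0.9,0],"angular":[0,0,0]},{"dp":[0.5,0.9,0],"angular":[0,0,0]},{"dp":[0.5,0.9,0],"angular":[0,0,0]},{"dp":[0.5,0.9,0],"angular":[0,0,0]},{"dp":[0.5,0.9,0],"angular":[0,0,0]},{"dp":[0.5,0.9,0],"angular":[0,0,0]},{"dp":[0.5,0.9,0],"angular":[0,0,0]},{"dp":[0.5,0.8,0],"angular":[0,0,0]},{"dp":[0.2,0.3,0],"angular":[0,0,0]},{"dp":[0,0,0],"angular":[0,0,0]},{"dp":[0,0,0],"angular":[0,0,0]}]'|egrep 'tcp_pos|^force'
python3 held.py .671 .1045 .225 .046 scene
```

```text
tcp_pos: [0.717, 0.1037, 0.2275]
force: [0.8, -0.3, -1.5]
scene 30 bins; slope x,y [-0.016 -0.038] rim z at centre 0.2231 circle [0.6726 0.1008 0.046 ]
```

```bash
python3 -m crank '[{"dp":[0,0.08,-0.4],"angular":[0,0,0]},{"dp":[0,0,-0.8],"angular":[0,0,0]},{"dp":[0,0,-0.7],"angular":[0,0,0]},{"dp":[0,0,-0.3],"angular":[0,0,0]},{"dp":[0,0,-0.15],"angular":[0,0,0]},{"dp":[0,0,0],"angular":[0,0,0]},{"dp":[0,0,0],"angular":[0,0,0]}]'|egrep 'tcp_pos|^force'
for i in 1 2 3; do python3 -m crank '[{"dp":[0,0,-0.06],"angular":[0,0,0]},{"dp":[0,0,0],"angular":[0,0,0]}]' | egrep 'tcp_pos|^force'; done
```

```text
tcp_pos: [0.7187, 0.1062, 0.1594]
force: [0.0, 0.7, -1.4]
tcp_pos: [0.7183, 0.1064, 0.1573]
force: [-0.3, -0.5, -0.4]
tcp_pos: [0.7179, 0.1065, 0.1547]
force: [-0.3, -0.3, -0.8]
tcp_pos: [0.7183, 0.1064, 0.153]
force: [0.3, 0.2, -0.9]
```

```bash
for i in 1 2; do python3 -m crank '[{"dp":[0,0,-0.05],"angular":[0,0,0]},{"dp":[0,0,0],"angular":[0,0,0]}]' | egrep 'tcp_pos|^force'; done
```

```text
tcp_pos: [0.7187, 0.1064, 0.1523]
force: [0.8, -0.2, 3.3]
tcp_pos: [0.7193, 0.1064, 0.1519]
force: [0.7, 1.0, 6.6]
```

Seated. I release, move clear and check the stack.

```bash
python3 -m crank '[{"dp":[0,0,0],"angular":[0,0,0]},{"dp":[0,0,0],"angular":[0,0,0]},{"dp":[0,0,0],"angular":[0,0,0]},{"dp":[0,0,0],"angular":[0,0,0]},{"dp":[0,0,0],"angular":[0,0,0]}]' 0 | egrep 'tcp_pos|^force|gap'
python3 -m crank '[{"dp":[0,0,0.6],"angular":[0,0,0]},{"dp":[0,0,1],"angular":[0,0,0]},{"dp":[0,-0.4,1],"angular":[0,0,0]},{"dp":[-0.6,-1,1],"angular":[0,0,0]},{"dp":[-0.6,-1,0],"angular":[0,0,0]},{"dp":[-0.6,-1,0],"angular":[0,0,0]},{"dp":[-0.6,-1,0],"angular":[0,0,0]},{"dp":[-0.6,-1,0],"angular":[0,0,0]},{"dp":[-0.6,-1,0],"angular":[0,0,0]},{"dp":[-0.6,-1,0],"angular":[0,0,0]},{"dp":[-0.6,-1,0],"angular":[0,0,0]},{"dp":[0,0,0],"angular":[0,0,0]},{"dp":[0,0,0],"angular":[0,0,0]}]' | egrep 'tcp_pos|^force'
python3 - <<'E'
from h import *
for n in ('scene','top'):
    w=vision.snapshot(n);W=cloud(w,w['pose'])
    if n=='scene': cv2.imwrite('pics/s7.png',w['image'])
    r=np.hypot(W[...,0]-.669,W[...,1]-.105)
    for z0,R0 in ((.068,.08),(.088,.0715),(.108,.063),(.128,.0545),(.148,.046)):
        p=W[(abs(r-R0)<.01)&(abs(W[...,2]-z0-.001)<.005)]
        if len(p)>20: print(n,z0,len(p),np.round(circ(p),4),'z95 %.4f'%np.percentile(p[:,2],95))
E
python3 held.py .671 .105 .148 .046
```

```text
tcp_pos: [0.7177, 0.1065, 0.1495]
force: [0.5, -0.3, -0.3]
finger_gap: 0.866
tcp_pos: [0.5738, -0.1462, 0.258]
force: [0.1, 0.3, -0.3]
scene 0.068 520 [0.6668 0.1078 0.0795] z95 0.0728
scene 0.088 481 [0.6696 0.1065 0.0708] z95 0.0929
scene 0.108 465 [0.6713 0.1051 0.0625] z95 0.1124
scene 0.128 451 [0.6713 0.1013 0.0511] z95 0.1327
scene 0.148 384 [0.6745 0.1035 0.0458] z95 0.1513
top 0.068 152 [0.6676 0.1071 0.0791] z95 0.0726
top 0.088 214 [0.6713 0.1066 0.0707] z95 0.0930
top 0.108 250 [0.6718 0.1049 0.0624] z95 0.1124
top 0.128 242 [0.667  0.1048 0.0515] z95 0.1327
top 0.148 216 [0.6727 0.1058 0.0458] z95 0.1513
scene 35 bins; slope x,y [ 0.009 -0.007] rim z at centre 0.1501 circle [0.6742 0.1037 0.0458]
top 36 bins; slope x,y [ 0.001 -0.004] rim z at centre 0.1483 circle [0.6726 0.1058 0.0457]
```

View pics/s7.png

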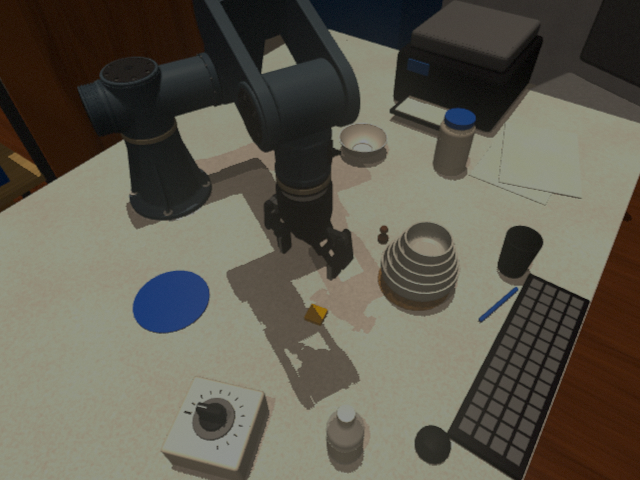

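The picture shows all five covers nested level on the cork mat at (420,262), with the top rim at 0.148–0.150 m. The timer at (210,412) is at its mark, the gel bottle and wipes are standing, and the arm is clear.

```bash
python3 -c "
from station import order
print(order.sign_off())"
```

```text
the job is handed in; nothing more can be done
None
```

I turned the timer back to its zero stop, nested all five covers level on the cork mat with the largest at the bottom, left the gel bottle and wipes standing, and handed the job in; no verdict came back.

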